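# Square the board stack and set the centre punch

### The arm

A 6-joint arm with a two-finger parallel gripper is mounted at the origin on the work surface. World frame = base frame: x ahead of the robot, y to its left, z up, the work surface at z = 0. Lengths are in m, angles in degrees, forces in N, time in s.
With the tool pointing down it reaches from about 0.375 to 0.9 m from the base axis. Payload 3.1 kg.
Tool frame: the origin (TCP) lies midway between the tips of the shut fingers; the grasp point (between the pads) lies bot.hold_point_z behind it (bot.hold_point_z is the distance from the TCP to the grasp point, in m); z points along the fingers, y is the direction in which the jaws open and shut (so a half turn about z gives the same grasp; the last joint's range is limited). The gripper opens to 87 mm and grips with 3 to 60 N. Pads are 19 mm wide; open, the fingers measure 117 mm over their backs; the gripper's body (75 mm by 190 mm) begins 51 mm behind the grasp point.
Start: joints at [59.387, 30.224, 82.088, -0, 67.689, -10.227], TCP at [0.218, 0.586, 0.189] pointing down, gripper open.
Joint ranges: [-176.69, 176.69], [-43.24, 126.21], [12.49, 139.97], [-82, 262], [0, 151.66], [-163.58, 163.58]. Speed limits (degrees/s): [159.86, 159.86, 180, 180, 180, 180].

### API

Orientations are given as a 3x3 rotation matrix whose columns are the frame's x, y, z axes.
In Python, from rig import bot, vision gives the robot as it stands.
- The arm moves only by the shell command python3 -m inch 'ROWS'. ROWS is JSON, a list of rows, each a list of 5 numbers: the finger opening in mm, from 0 to 87, then the shift along the tool's x, y, z in mm, then the turn about the tool's z in rad. In form: [[hand, dx, dy, dz, roll], ...]. A call has 1 to 8 rows; each row is the pose to reach, as a shift and turn from the pose measured when the call began, along the tool's axes at that moment; what a row does not reach only later rows make up. A row lasts 1/10 s, in which the tool goes at most 50 mm and 8.59 degrees, less where a joint would pass 70% of its speed; a pose out of reach is approached as far as the arm can. A call with a gripper value outside its range is refused whole. The fingers move at their own pace and stop on an object; the grip force is fixed at half the most. Time passes only in rows, so rows that repeat a pose let the fingers close. It gives the time, the measured TCP pose, the force and the opening at its end, in the units of the state.
- bot.read_state(): the state, without advancing time (a new reading comes with each control period).
- vision.capture(name): name is "scene" or "side" or "wrist"; returns (picture, depth): 400x640x3 uint8, red, green, blue; 400x640 float32, m along the optical axis (not along the pixel's ray), 0 where there is no reading.
- vision.camera_model(name): a dict with "intrinsics" (3x3 intrinsics, pixels), "dist" ([k1, k2, p1, p2, k3] as OpenCV has them; the pictures are not rectified), "camera_from_world" (4x4, takes a point from world to camera coordinates). Camera axes: x right, y down, z forward; pixel columns grow to the right and rows downward; lengths in m; the calibration is good to about 2 mm. A picture is of the moment at which its call begins: read the wrist's pose just before it. camera_model takes no time and is no camera call; for the wrist camera it gives the pose at the moment of the call.
- bot.hand_in(): hands the job in, once; it reports no verdict.
The state is a dict: "time_s": time; "joint_positions": joint angles; "qvel": joint speeds; "tau": joint torques, N m; "position": TCP position; "tcp_rot": TCP orientation; "force": force on the tool from outside, world axes, zero at the start; "moment": the same for the moment, N m; "opening": opening from 0.0 (shut) to 1.0 (fully open).
Only numpy, scipy, OpenCV 4.12 (cv2) and the standard library are available. Lean on these libraries where they do the work, as an engineer would, in place of code of your own. Each camera call takes 0.05 s, during which the arm holds its last target. There are 200 camera calls.

### The job

Tap the four loose boards together on the drilling board until the whole stack is square and flush against both steel stops. Then take the spring-loaded centre punch out of its wooden block and set its point on the ringed cross scribed on the top board, upright, leaning on it lightly so that the spring nose is pushed about half-way in but never so far that it fires. Finish while still holding the punch there like that, and leave the other tools on the bench alone.

Things in the scene. Friction and masses are not known exactly. Their poses are not given: they have to be found in the camera images.
- jig: The drilling board, fixed: plywood base 18 mm thick, x -115 to +95, y -120 to +120 mm from its origin (on the bench; z up, +x to the far stop), with two steel stop bars. Open on its robot side (-x) and right (-y). An 8 mm backing sheet (x -26 to +52, y -46 to +72) carries the stack, which overhangs it, 26 to 42 mm above the bench. Flush with both stops, boards have centres at x = +10, y = +10, near edges at x = -40, right edges at y = -60 mm.
- far_stop (a point): A point on the inner (board-side) face of the far stop bar, on the plywood, 60 mm in front of the drilling board's origin along its x. The bar is 25 mm wide, 26 mm high, and its face runs along the drilling board's y from -95 to +75 mm. Axes as the drilling board's.
- left_stop (a point): A point on the inner face of the left stop bar, on the plywood, 80 mm to the left (+y) of the drilling board's origin. The bar is 25 mm wide, 26 mm high, and its face runs along the drilling board's x from -60 to +50 mm.
- board1_mid (a point): The middle of the lowest board. It is a brown phenolic board, 100 mm (its x) by 140 mm (its y) by 4 mm, 80 g, lying loose on the backing sheet. The stack's boards start 8 to 22 mm short of both stops and each turned a little.
- board2_mid (a point): The middle of the second board from below. It is a brown phenolic board, 100 mm (its x) by 140 mm (its y) by 4 mm, 80 g, lying loose on the first.
- board3_mid (a point): The middle of the third board from below. It is a brown phenolic board, 100 mm (its x) by 140 mm (its y) by 4 mm, 80 g, lying loose on the second.
- board4_mid (a point): The middle of the top board. It is a brown phenolic board, 100 mm (its x) by 140 mm (its y) by 4 mm, 80 g, lying loose on the third; the only one with scribed lines.
- mark (a point): The centre of the pale scribed cross (28 mm lines) inside a scribed ring of 8 mm diameter, on the upper face of the top board: 16 mm from the board's centre towards -x and 30 mm towards -y. z up, normal to the board. 42 mm above the bench.
- block: The hardwood tool block, fixed to the bench: 55 mm (x) by 120 mm (y) by 56 mm high, origin at the centre of its underside, with a row of three vertical through holes along y. The punch stands in the middle one (11 mm wide); the outer two, 38 mm either side, are empty. Lift the punch at least 50 mm straight up to clear it.
- punch_grip (a point): The place to grip the automatic centre punch (100 g): on its axis, mid-way up its knurled brass body, 88 mm above its point. Body: round, 15 mm diameter, from 40 mm below to 43 mm above here (top end dark steel); below it a 9 mm sleeve and thin nose. z up the axis, away from the point. It hangs upright by its shoulder on the block, this place 96 mm above the bench, the point free in the hole.
- punch_point (a point): The sharp point of the punch's steel nose, 88 mm below the grip place along the axis while the nose is fully out, nearer by as much as the nose is pushed in.
- nose (a joint): How far the spring nose is pushed into the punch, m: 0 fully out, 0.012 fully in. It takes about 1 N to start and 0.6 N more for each mm: about 4.5 N at half-way (0.006). Past 0.011 the punch fires.
- meter: Bystander: a handheld multimeter, 150 by 78 by 34 mm, lying on the bench; origin under its centre.
- reel: Bystander: a reel of solder wire, 62 mm across, 40 mm high, standing flat on the bench; origin under its centre.
- screwdriver: Bystander: a screwdriver 170 mm long lying on the bench; origin under its middle, handle to its -x.
- pliers: Bystander: small red-handled pliers, about 150 mm long, lying flat on the bench; origin under the pivot region, jaws to its +x.

How it is judged:
By the outcome, as a careful person would: the job done as asked, in the order asked, and still so for the second after the job is handed in, while the arm keeps its last pose, push and grip.
It also fails if it takes over 64 s, if anything falls off the work surface, if the arm or the gripper's body presses on something with over 40 N, if the wrist force passes 120 N, or if a joint passes its speed limit or range.

## Working session

There is one attempt and no reset: what is moved stays moved. The work goes in short steps, Python scripts to look and compute and a shell command to move; the robot and the scene stay as the last step left them, time stands still between calls to the robot, and variables do not carry over. Pictures are saved under pics/ and viewed, about 8 in all and at most 12, crops included, and the job is handed in when it is done.

```bash
ls; mkdir -p pics
cat > h.py <<'E'
import numpy as np, cv2
from rig import bot, vision
def cap(n,fn=None):
    m=vision.camera_model(n); p,d=vision.capture(n)
    if fn: cv2.imwrite('pics/'+fn,p[:,:,::-1])
    return p,d,m
def ray(m,uv,z):
    """pixels -> world points on plane z"""
    K=np.array(m['intrinsics']);D=np.array(m['dist'],float);T=np.array(m['camera_from_world'])
    n=cv2.undistortPoints(np.array(uv,float).reshape(-1,1,2),K,D).reshape(-1,2)
    r=np.c_[n,np.ones(len(n))]@T[:3,:3]; c=-T[:3,:3].T@T[:3,3]
    return c+r*((z-c[2])/r[:,2])[:,None]
def proj(m,P):
    T=np.array(m['camera_from_world'])
    return cv2.projectPoints(np.array(P,float).reshape(-1,1,3),cv2.Rodrigues(T[:3,:3])[0],T[:3,3],np.array(m['intrinsics']),np.array(m['dist'],float))[0].reshape(-1,2)
def pts(m,d):
    """world points for each pixel"""
    h,w=d.shape;K=np.array(m['intrinsics']);T=np.array(m['camera_from_world'])
    u,v=np.meshgrid(np.arange(w),np.arange(h))
    n=cv2.undistortPoints(np.c_[u.ravel(),v.ravel()].astype(float).reshape(-1,1,2),K,np.array(m['dist'],float)).reshape(-1,2)
    c=np.c_[n,np.ones(len(n))]*d.reshape(-1,1)
    return ((c-T[:3,3])@T[:3,:3]).reshape(h,w,3)
E
python3 - <<'E'
from h import *
s=bot.read_state();print(s['position'],s['tcp_rot'],s['force'],s['time_s'],bot.hold_point_z)
ims=[]
for n in ('scene','side','wrist'):
    p,d,m=cap(n,n+'0.png'); ims.append(p)
    T=np.array(m['camera_from_world']);print(n,-T[:3,:3].T@T[:3,3],T[2,:3],m['intrinsics'][0][0])
    np.savez(n+'0.npz',p=p,d=d,K=m['intrinsics'],D=m['dist'],T=m['camera_from_world'])
E
```

```text
pics
[0.21724935 0.5851243  0.1879671 ] [[-9.37361390e-01  3.48356581e-01 -1.14765908e-03]
 [ 3.48358234e-01  9.37359511e-01 -1.92025001e-03]
 [ 4.06837427e-04 -2.19976471e-03 -9.99997498e-01]] [ 1.06401605 -0.63249476 -0.43934309] 0.0 0.0187
scene [ 1.34705288 -0.05587922  0.70530171] [-0.74566551 -0.03109566 -0.66559447] 421.47060307643426
side [ 0.40405336 -0.82090655  0.86924755] [ 0.20319157  0.67649151 -0.7078647 ] 516.1747586197667
wrist [0.15127831 0.61069902 0.38299397] [ 0.24308284 -0.09257172 -0.96557817] 317.02391551019434
```

View pics/scene0.png

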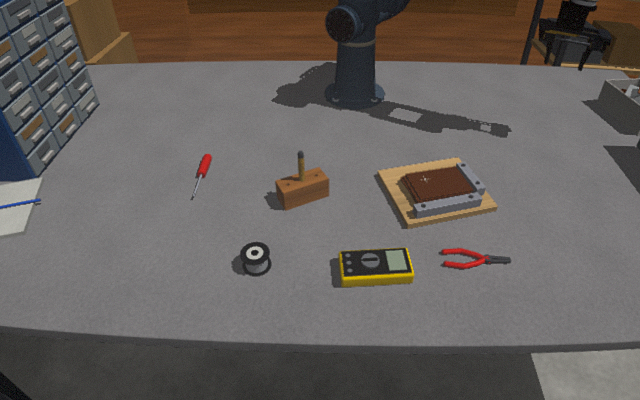

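View pics/side0.png

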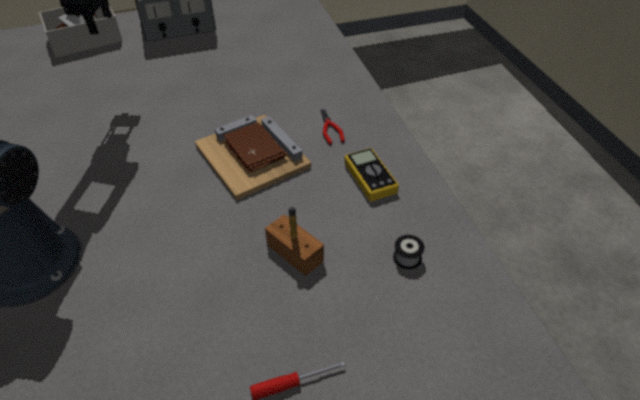

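The scene view shows the jig around px (435,190), with the stops on the far and left sides, and the punch block around (303,185). The side view shows the jig around (253,155) and the block around (295,243).

```bash
cat > m.py <<'E'
from h import *
for n in ('scene','side'):
    z=np.load(n+'0.npz'); m=dict(intrinsics=z['K'],dist=z['D'],camera_from_world=z['T']); p,d=z['p'],z['d']
    P=pts(m,d); hsv=cv2.cvtColor(p,cv2.COLOR_RGB2HSV).astype(int)
    roi=np.zeros(d.shape,bool)
    if n=='scene': roi[145:240,365:505]=1
    else: roi[105:205,185:320]=1
    # plywood
    def show(name,mask,zz):
        mask=cv2.morphologyEx(mask.astype(np.uint8),cv2.MORPH_OPEN,np.ones((2,2)))
        c=cv2.findContours(mask,cv2.RETR_EXTERNAL,cv2.CHAIN_APPROX_NONE)[0]
        c=max(c,key=cv2.contourArea).reshape(-1,2)
        W=ray(m,c,zz)[:,:2]
        r=cv2.minAreaRect((W*1000).astype(np.float32)); print(n,name,mask.sum(),np.round(r[0],1),np.round(r[1],1),round(r[2],2), np.round(cv2.boxPoints(r)).tolist())
    H,S,V=hsv[...,0],hsv[...,1],hsv[...,2]
    show('ply',roi&(S>60)&(H<30)&(V>60)&((P[...,2]>.008)),.018)
    show('stops',roi&(S<60)&(P[...,2]>.03),.044)
    show('boards',roi&(S>90)&(P[...,2]>.032)&(V<150),.042)
    b=np.zeros(d.shape,bool)
    if n=='scene': b[140:215,265:340]=1
    else: b[200:280,255:335]=1
    show('block',b&(S>60)&(P[...,2]>.05)&(P[...,2]<.06),.056)
    q=P[b&(P[...,2]>.066)]; print('punch',len(q),q.mean(0),q.max(0))
    q=P[b&(P[...,2]>.125)]; print('punch top',len(q),q.mean(0),q.max(0))
    print('boards hsv',hsv[185,440] if n=='scene' else hsv[145,258])
    cv2.imwrite(f'pics/{n}_c.png',cv2.resize((p[140:240,260:510] if n=='scene' else p[100:280,180:340])[:,:,::-1],None,fx=3.2,fy=3.2,interpolation=cv2.INTER_CUBIC))
E
python3 m.py
```

```text
scene ply 3883 [536.  192.5] [218.7 245.2] 16.13 [[397.0, 280.0], [465.0, 44.0], [675.0, 105.0], [607.0, 341.0]]
scene stops 1167 [582.4 233.5] [116.  253.6] 49.78 [[448.0, 271.0], [642.0, 107.0], [717.0, 196.0], [523.0, 360.0]]
scene boards 1679 [544.1 189.5] [110.4 159.1] 14.79 [[470.0, 252.0], [511.0, 98.0], [618.0, 127.0], [577.0, 280.0]]
scene block 735 [ 556.6 -139.8] [ 62.3 121.3] 28.48 [[500.0, -101.0], [558.0, -208.0], [613.0, -178.0], [555.0, -72.0]]
punch 193 [ 0.64848918 -0.13201845  0.17732479] [ 1.34705288 -0.05587922  0.70530171]
punch top 64 [ 0.83809639 -0.1113844   0.33956359] [ 1.34705288 -0.05587922  0.70530171]
boards hsv [  8 143  82]
side ply 3977 [523.4 180.1] [209.5 247.2] 16.71 [[388.0, 268.0], [459.0, 32.0], [659.0, 92.0], [588.0, 329.0]]
side stops 875 [604.9 190.6] [ 32.2 181. ] 16.5 [[564.0, 273.0], [615.0, 99.0], [646.0, 108.0], [595.0, 282.0]]
side boards 1620 [532.9 179.3] [105.1 160.9] 15.31 [[461.0, 243.0], [503.0, 88.0], [605.0, 116.0], [562.0, 271.0]]
side block 1141 [ 547.8 -150.7] [ 57.8 122.6] 28.28 [[493.0, -110.0], [551.0, -218.0], [602.0, -191.0], [544.0, -83.0]]
punch 226 [ 0.53426274 -0.20562459  0.17086306] [ 0.55457125 -0.13721071  0.86924755]
punch top 79 [ 0.5124497  -0.30954807  0.31025418] [ 0.55363822 -0.13721071  0.86924755]
boards hsv [ 10 150  78]
```

View pics/side_c.png

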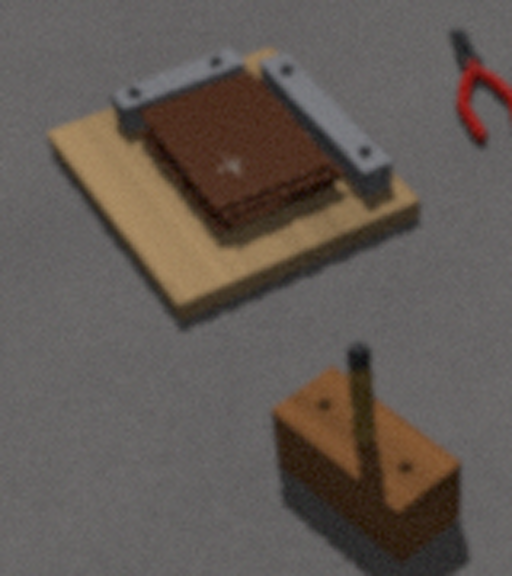

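The side crop shows all four boards short of both stops, the cross near crop (232,165), and the punch upright in the middle hole. The jig yaw is about 16.4°. I'll move above the jig for a closer wrist-camera view.

```bash
python3 -m inch '[[87,-423,-269,0,-0.642],[87,-423,-269,0,-0.642],[87,-423,-269,0,-0.642],[87,-423,-269,0,-0.642],[87,-423,-269,0,-0.642],[87,-423,-269,0,-0.642],[87,-423,-269,0,-0.642],[87,-423,-269,0,-0.642]]'; python3 -c "
from h import *
s=bot.read_state();print(s['position'],s['tcp_rot'])
R=np.array(s['tcp_rot']);print(R.T@(np.array([.5,.175,.18])-s['position'])*1000, np.degrees(np.arctan2(R[1,1],R[0,1])))"
```

```text
time_s: 0.95
position: [0.4522, 0.2752, 0.1885]
tcp_rot: [[-0.959, -0.282, -0.001], [-0.282, 0.959, -0.001], [0.001, -0.001, -1.0]]
force: [0.6, 0.2, -0.0]
opening: 1.0
[0.45224547 0.27518137 0.18852492] [[-0.9593002  -0.2823862  -0.001081  ]
 [-0.28238465  0.95930025 -0.00139031]
 [ 0.00142961 -0.00102847 -0.99999845]]
[ -17.53343391 -109.58046548    8.61256903] 106.4026813391848
```

```bash
python3 -m inch '[[87,-18,-110,0,0],[87,-18,-110,0,0],[87,-18,-110,0,0],[87,-18,-110,0,0]]'; python3 -c "
from h import *
p,d,m=cap('wrist','w1.png')
np.savez('w1.npz',p=p,d=d,K=m['intrinsics'],D=m['dist'],T=m['camera_from_world'])"
```

```text
time_s: 1.35
position: [0.5015, 0.173, 0.1884]
tcp_rot: [[-0.96, -0.278, -0.001], [-0.278, 0.96, -0.001], [0.002, -0.001, -1.0]]
force: [-0.8, 0.4, -0.4]
opening: 1.0
```

View pics/w1.png

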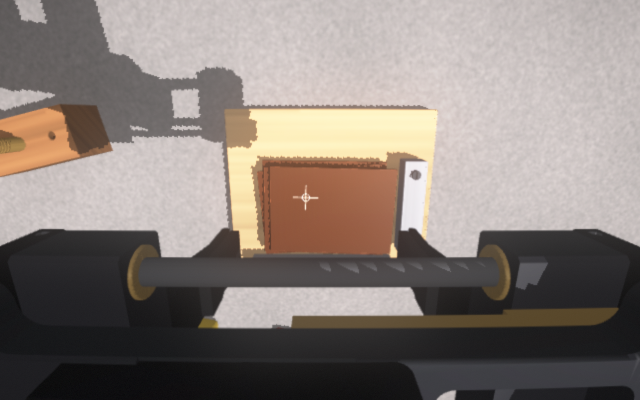

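The wrist view shows the plywood's near edge at row 108, its sides at columns 227 and 437, the left stop's inner face at about column 400, and the cross at (306,198). Next I'll fit lines to the plywood edges.

```bash
cat > j.py <<'E'
from h import *
def load(f):
    z=np.load(f); return z['p'],z['d'],dict(intrinsics=z['K'],dist=z['D'],camera_from_world=z['T'])
def fit(W):
    vx,vy,x,y=cv2.fitLine(W.astype(np.float32),cv2.DIST_HUBER,0,1e-4,1e-4).ravel(); return np.array([x,y]),np.array([vx,vy])
if __name__=='__main__':
    p,d,m=load('w1.npz'); hsv=cv2.cvtColor(p,cv2.COLOR_RGB2HSV).astype(int); S=hsv[...,1]
    ply=(S>50)
    near=[(u,next(v for v in range(85,140) if ply[v,u])-.5) for u in range(262,425,3)]
    right=[(next(u for u in range(205,250) if ply[v,u])-.5,v) for v in range(150,215,3)]
    left=[(next(u for u in range(455,420,-1) if ply[v,u])+.5,v) for v in range(115,215,3)]
    N,Rr,L=[ray(m,e,.018)[:,:2] for e in (near,right,left)]
    (n0,nv),(r0,rv),(l0,lv)=fit(N),fit(Rr),fit(L)
    for a,v in (('near',nv),('right',rv),('left',lv)): print(a,np.degrees(np.arctan2(v[1],v[0])))
    yaw=np.degrees(np.arctan2(-nv[0],nv[1])) if nv[1]>0 else np.degrees(np.arctan2(nv[0],-nv[1]))
    t=np.radians(yaw); ex=np.array([np.cos(t),np.sin(t)]); ey=np.array([-ex[1],ex[0]])
    xn=n0@ex; yr=r0@ey; yl=l0@ey
    print('yaw',yaw,'width',yl-yr); O=ex*(xn+.115)+ey*(yr+yl)/2; print('origin',O)
    np.savez('jig.npz',O=O,yaw=yaw)
    J=lambda W:np.c_[(W[:,:2]-O)@ex,(W[:,:2]-O)@ey]*1000
    print('cross',J(ray(m,[(306,198)],.042)))
    print('stop inner edge px col 400 r 165,215',J(ray(m,[(400,165),(398,215)],.044)))
    cv2.imwrite('pics/w1c.png',cv2.resize(p[150:262,220:440,::-1],None,fx=3.6,fy=3.6,interpolation=cv2.INTER_CUBIC))
E
python3 j.py
```

```text
near -73.885956
right 16.149014
left 16.131897
yaw 16.114038 width 0.23889968
origin [0.5335751 0.1957339]
cross [[-17.08772835 -26.77113941]]
stop inner edge px col 400 r 165,215 [[-54.57363902  75.10312027]
 [  2.05711598  76.63164468]]
```

View pics/w1c.png

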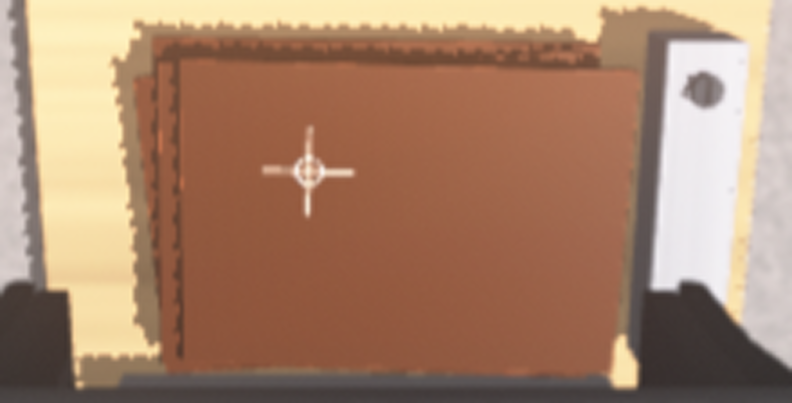

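Jig yaw is 16.1° and its origin is (0.5336, 0.1957). The crop shows the boards staggered, with lower boards sticking out at the near and right edges. I'll go behind the near edge and lower the open fingers.

```bash
cat > w.py <<'E'
from h import *
import sys
z=np.load('jig.npz');O=z['O'];t=np.radians(float(z['yaw']));ex=np.array([np.cos(t),np.sin(t),0]);ey=np.array([-ex[1],ex[0],0])
def where():
    s=bot.read_state();p=np.array(s['position']);q=p-np.r_[O,0];R=np.array(s['tcp_rot'])
    print('t',s['time_s'],'jig mm',np.round([q@ex*1e3,q@ey*1e3,p[2]*1e3],1),'tooly-yaw in jig',round(np.degrees(np.arctan2(R[1,1],R[0,1])-t),2),'F jig',np.round([s['force']@ex,s['force']@ey,s['force'][2]],1),'open',s['opening'])
    return s,p,R
def shift(target):
    """jig mm -> tool mm"""
    s,p,R=where(); w=np.r_[O,0]+(ex*target[0]+ey*target[1])/1e3; w[2]=target[2]/1e3
    print('shift tool mm',np.round(R.T@(w-p)*1e3,1))
if __name__=='__main__':
    a=list(map(float,sys.argv[1:])); shift(a) if a else where()
E
python3 -m inch '[[87,51,18,0,0],[87,51,18,0,0],[87,51,18,40,0],[87,51,18,90,0],[87,51,18,140,0],[87,51,18,150,0],[87,51,18,150,0]]'; python3 w.py -88 5 23
```

```text
time_s: 2.1
position: [0.4439, 0.1784, 0.0373]
tcp_rot: [[-0.959, -0.282, -0.007], [-0.282, 0.959, -0.001], [0.007, 0.001, -1.0]]
force: [-0.2, 0.3, 0.0]
opening: 0.996
t 2.1 jig mm [-90.9   8.2  37.3] tooly-yaw in jig 90.27 F jig [-0.1  0.4  0. ] open 0.9963226227998851
shift tool mm [-3.  -3.3 14.3]
```

```bash
python3 -m inch '[[87,0,-3,14,0.004],[87,0,-3,14,0.004],[87,-8,-3,14,0.004],[87,-16,-3,14,0.004],[87,-23,-3,14,0.004],[87,-28,-3,14,0.004],[87,-31,-3,14,0.004],[87,-34,-3,14,0.004]]'; python3 w.py -50 5 23
```

```text
time_s: 2.9
position: [0.4774, 0.1852, 0.0231]
tcp_rot: [[-0.96, -0.278, -0.007], [-0.278, 0.96, -0.001], [0.007, 0.001, -1.0]]
force: [-0.5, -0.6, -0.0]
opening: 0.996
t 2.9 jig mm [-56.9   5.4  23.1] tooly-yaw in jig 90.05 F jig [-0.7 -0.4 -0. ] open 0.9956406324776024
shift tool mm [-6.9 -0.4  0.1]
```

```bash
python3 -m inch '[[87,-2,0,0,0],[87,-4,0,0,0],[87,-5,0,0,0],[87,-6,0,0,0],[87,-7,0,0,0],[87,-7,0,0,0]]'; python3 w.py; python3 -m inch '[[87,-1,0,0,0],[87,-2,0,0,0],[87,-2,0,0,0]]'; python3 w.py
```

```text
time_s: 3.5
position: [0.4843, 0.1871, 0.0231]
tcp_rot: [[-0.96, -0.278, -0.007], [-0.278, 0.961, -0.001], [0.007, 0.001, -1.0]]
force: [-0.4, 0.1, 0.3]
opening: 1.002
t 3.5 jig mm [-49.8   5.4  23.1] tooly-yaw in jig 90.04 F jig [-0.3  0.2  0.3] open 1.0018242088633205
time_s: 3.8
position: [0.4864, 0.1877, 0.0231]
tcp_rot: [[-0.96, -0.278, -0.007], [-0.278, 0.961, -0.001], [0.007, 0.001, -1.0]]
force: [-0.2, 0.4, 0.7]
opening: 1.0
t 3.8 jig mm [-47.5   5.4  23.1] tooly-yaw in jig 90.04 F jig [-0.1  0.4  0.7] open 0.9999415006019546
```

```bash
for i in 1; do python3 -m inch '[[87,-1,0,0,0],[87,-1.5,0,0,0],[87,-2,0,0,0],[87,-2,0,0,0]]' >/dev/null; python3 w.py;  python3 -m inch '[[87,-1,0,0,0],[87,-1.5,0,0,0],[87,-2,0,0,0],[87,-2,0,0,0]]' >/dev/null; python3 w.py; done; python3 -c "
from h import *
p,d,m=cap('wrist','w2.png')
p,d,m=cap('side'); a=p[100:200,180:320]
cv2.imwrite('pics/s2.png',cv2.resize(a[:,:,::-1],None,fx=5.5,fy=5.5,interpolation=cv2.INTER_CUBIC))"
```

```text
t 4.2 jig mm [-45.4   5.4  23.1] tooly-yaw in jig 90.04 F jig [ 0.2 -0.7 -0. ] open 0.9980814540102366
t 4.6 jig mm [-43.3   5.4  23.1] tooly-yaw in jig 90.04 F jig [-0.2  0.2  0.1] open 1.0007915499244886
```

View pics/s2.png

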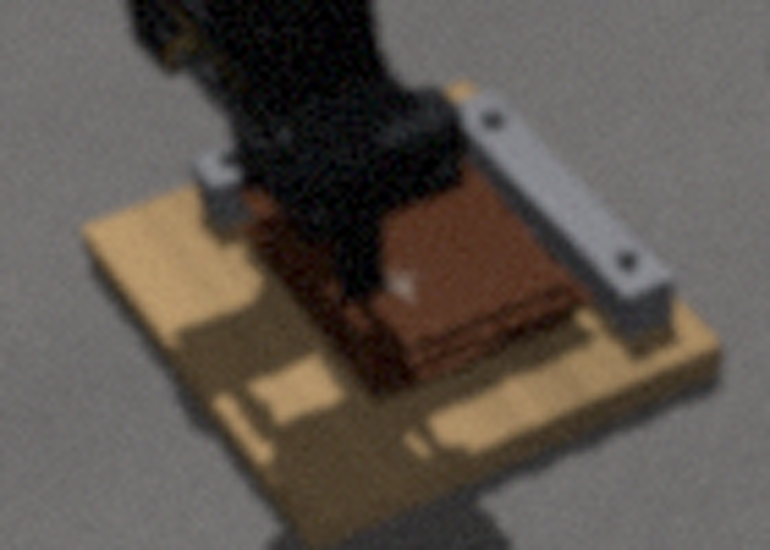

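The side view shows the near edges lined up along the fingers, but a small gap still remains at the far stop. I'll keep pushing gently.

```bash
python3 -m inch '[[87,-1,0,0,0],[87,-2,0,0,0],[87,-2,0,0,0],[87,-2,0,0,0]]' >/dev/null; python3 w.py;  python3 -m inch '[[87,-1,0,0,0],[87,-1.5,0,0,0],[87,-1.5,0,0,0]]' >/dev/null; python3 w.py
```

```text
t 5.1 jig mm [-41.4   5.4  23. ] tooly-yaw in jig 90.04 F jig [ 1.6 -0.3 -0.1] open 0.9981139382254435
t 5.4 jig mm [-39.7   5.4  23. ] tooly-yaw in jig 90.04 F jig [-0.7 -0.   0.9] open 0.9971073352082549
```

```bash
python3 -m inch '[[87,-1,0,0,0],[87,-1,0,0,0],[87,-1,0,0,0]]' >/dev/null; python3 w.py
```

```text
t 5.7 jig mm [-38.7   5.3  23. ] tooly-yaw in jig 90.04 F jig [ 0.1 -0.2  0.2] open 1.0005334757539472
```

```bash
cat > c.py <<'E'
from h import *
from w import *
def J(W): q=W-np.r_[O,0]; return np.round(np.c_[q@ex,q@ey]*1e3,1)
p,d,m=cap('side'); np.savez('sN.npz',p=p,d=d,K=m['intrinsics'],D=m['dist'],T=m['camera_from_world'])
# sample profile along jig x at several y on plane z=.044/.042 ; print gray values
g=cv2.cvtColor(p,cv2.COLOR_RGB2HSV)
for y in (-55,-40,-20,0):
    xs=np.arange(40,96,2.); W=np.array([np.r_[O,.042]+(ex*x+ey*y)/1e3 for x in xs]); uv=proj(m,W)
    s=cv2.remap(p,uv[:,:1].astype(np.float32),uv[:,1:].astype(np.float32),cv2.INTER_LINEAR)[:,0]
    print(y,[f'{int(x)}:{a[0]}/{a[2]}' for x,a in zip(xs,s.astype(int))])
w=where()
E
python3 c.py
```

```text
-55 ['40:85/31', '42:83/37', '44:77/36', '46:68/37', '48:58/44', '50:50/46', '52:45/43', '54:46/46', '56:54/56', '58:69/72', '60:90/95', '62:109/115', '64:125/131', '66:135/141', '68:133/139', '70:133/140', '72:133/140', '74:134/141', '76:133/139', '78:133/138', '80:135/137', '82:130/134', '84:125/129', '86:119/123', '88:113/115', '90:112/110', '92:113/109', '94:114/110']
-40 ['40:87/38', '42:82/35', '44:78/36', '46:74/44', '48:61/41', '50:52/45', '52:48/50', '54:44/48', '56:51/54', '58:66/68', '60:91/95', '62:113/117', '64:127/132', '66:132/138', '68:134/141', '70:134/141', '72:136/141', '74:134/140', '76:133/139', '78:132/138', '80:130/135', '82:128/132', '84:124/128', '86:119/121', '88:115/115', '90:114/112', '92:114/112', '94:113/111']
-20 ['40:84/34', '42:88/39', '44:86/40', '46:77/40', '48:66/44', '50:55/46', '52:49/48', '54:45/47', '56:49/53', '58:67/72', '60:95/100', '62:117/122', '64:131/137', '66:137/141', '68:136/141', '70:136/141', '72:136/142', '74:134/141', '76:132/140', '78:132/138', '80:134/139', '82:131/136', '84:127/130', '86:123/123', '88:118/117', '90:115/112', '92:113/108', '94:114/109']
0 ['40:85/34', '42:88/36', '44:86/39', '46:82/43', '48:75/47', '50:60/46', '52:50/46', '54:44/46', '56:54/58', '58:74/77', '60:97/101', '62:117/122', '64:129/134', '66:134/139', '68:133/139', '70:133/139', '72:134/139', '74:134/141', '76:134/141', '78:134/142', '80:132/140', '82:129/134', '84:125/128', '86:123/124', '88:118/118', '90:115/113', '92:116/113', '94:114/111']
t 5.75 jig mm [-38.8   5.4  23. ] tooly-yaw in jig 90.04 F jig [ 0.4 -0.   0.1] open 0.9962900009701707
```

```bash
python3 -c "
import numpy as np,cv2
p=np.load('sN.npz')['p'][115:175,215:310]
cv2.imwrite('pics/s3.png',cv2.resize(p[:,:,::-1],None,fx=8,fy=8,interpolation=cv2.INTER_CUBIC))"
```

```text
(no output)
```

View pics/s3.png

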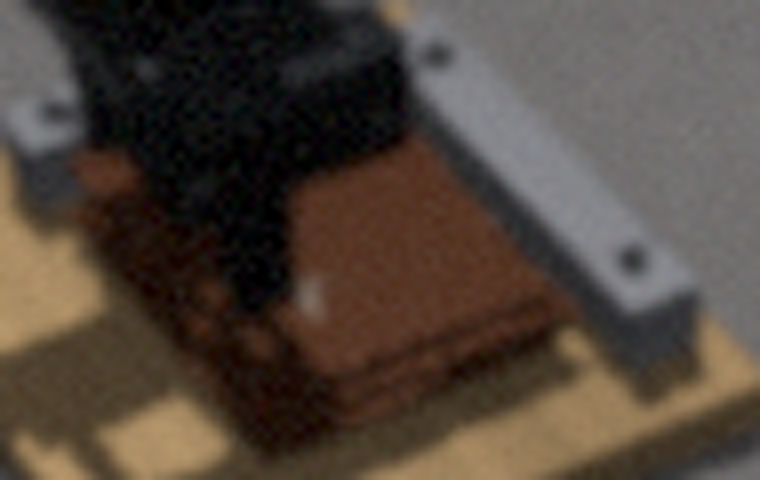

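```bash
python3 -c "
from c import J
from h import *
m=vision.camera_model('side')
for z in (.023,.03,.036,.042,.05): print(z,J(ray(m,[(247.7,153.1)],z)))
print('cross',J(ray(m,[(254,151.3)],.042)))
print('top board near-right corner, far-right', J(ray(m,[(215+320/8,115+378/8),(215+555/8,115+305/8)],.042)))
"
```

```text
-55 ['40:87/35', '42:84/37', '44:79/37', '46:68/38', '48:57/43', '50:50/46', '52:47/51', '54:46/49', '56:52/56', '58:67/71', '60:86/91', '62:110/116', '64:125/131', '66:136/141', '68:134/141', '70:134/141', '72:135/143', '74:135/141', '76:134/139', '78:133/138', '80:133/139', '82:129/134', '84:123/127', '86:118/117', '88:113/111', '90:112/110', '92:112/109', '94:112/109']
-40 ['40:87/35', '42:83/34', '44:79/36', '46:74/43', '48:60/45', '50:50/47', '52:46/48', '54:43/48', '56:50/53', '58:66/68', '60:91/95', '62:111/117', '64:125/132', '66:134/141', '68:134/142', '70:134/141', '72:133/140', '74:133/139', '76:133/139', '78:132/138', '80:135/139', '82:131/135', '84:125/128', '86:117/119', '88:115/114', '90:113/111', '92:114/110', '94:114/110']
-20 ['40:85/35', '42:87/37', '44:83/37', '46:76/38', '48:68/43', '50:56/44', '52:50/45', '54:48/49', '56:53/55', '58:68/71', '60:92/96', '62:115/120', '64:131/136', '66:135/140', '68:137/141', '70:135/140', '72:132/139', '74:133/139', '76:134/140', '78:135/141', '80:131/136', '82:130/134', '84:128/130', '86:122/121', '88:116/115', '90:112/112', '92:113/112', '94:112/111']
0 ['40:88/37', '42:90/38', '44:88/40', '46:82/42', '48:74/44', '50:62/48', '52:52/48', '54:47/50', '56:58/60', '58:75/78', '60:97/102', '62:115/121', '64:126/132', '66:130/137', '68:134/139', '70:133/138', '72:133/138', '74:133/138', '76:133/139', '78:133/139', '80:132/137', '82:130/135', '84:126/130', '86:122/123', '88:118/117', '90:116/113', '92:118/113', '94:117/112']
t 5.8 jig mm [-38.8   5.4  23. ] tooly-yaw in jig 90.04 F jig [ 1.4 -0.3  0.7] open 1.0007464921990845
0.023 [[-23.6 -10.3]]
0.03 [[-26.7 -17.9]]
0.036 [[-29.5 -24.5]]
0.042 [[-32.2 -31.1]]
0.05 [[-35.8 -39.9]]
cross [[-16.  -33.7]]
top board near-right corner, far-right [[-33.2 -71.1]
 [ 42.9 -81.4]]
```

The cross has hardly moved, so the open fingertips swing up and passed over the boards. I'll back off and find the tip height by touching the plywood gently.

```bash
python3 -m inch '[[87,0,0,-12,0],[87,15,0,-12,0],[87,40,0,-12,0],[87,50,0,-12,0],[87,50,0,0,0],[87,50,0,16,0],[87,50,0,16,0]]' >/dev/null; python3 w.py; python3 -m inch '[[87,0,0,2,0],[87,0,0,4,0],[87,0,0,5,0],[87,0,0,6,0],[87,0,0,6,0]]' >/dev/null; python3 w.py
```

```text
t 6.5 jig mm [-88.4   5.2   5.8] tooly-yaw in jig 90.03 F jig [-0.1  0.3  0.8] open 0.9960424927060209
t 7.0 jig mm [-88.4   5.2  -0.1] tooly-yaw in jig 90.03 F jig [-0.9 -0.2 -0.9] open 0.9962847325082653
```

```bash
for k in 1 2; do python3 w.py >/dev/null; done; python3 -m inch '[[87,0,0,1,0],[87,0,0,2,0],[87,0,0,2,0]]' >/dev/null; python3 w.py; python3 -m inch '[[87,0,0,1,0],[87,0,0,2,0],[87,0,0,2,0]]' >/dev/null; python3 w.py; python3 -c "
from h import *
p,d,m=cap('side')
cv2.imwrite('pics/s4.png',cv2.resize(p[95:200,170:320,::-1],None,fx=5,fy=5,interpolation=cv2.INTER_CUBIC))"
```

```text
t 7.3 jig mm [-88.4   5.2  -2.1] tooly-yaw in jig 90.03 F jig [1.  0.8 0.4] open 1.0018889371272843
t 7.6 jig mm [-88.6   5.3  -4.3] tooly-yaw in jig 90.03 F jig [-0.5 -0.2  0.3] open 0.9970000147350057
```

View pics/s4.png

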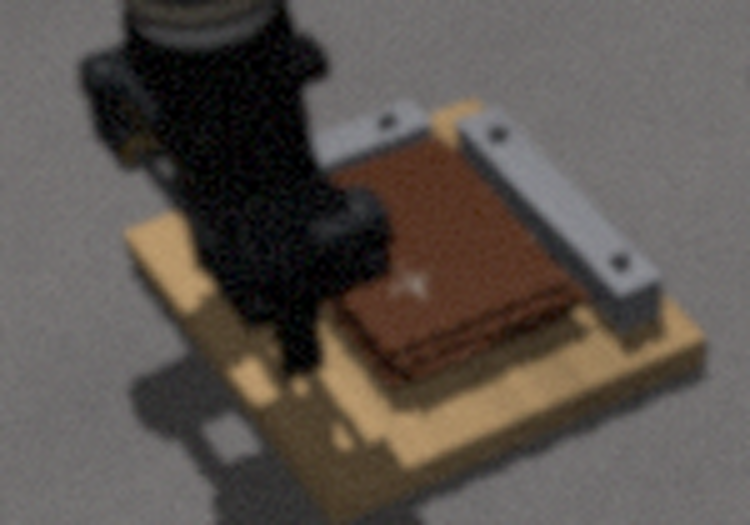

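The boards are untouched and the finger at crop (300,375) is just above the plywood. I'll lower it to touch.

```bash
python3 -m inch '[[87,0,0,1,0],[87,0,0,2,0],[87,0,0,2,0]]' >/dev/null; python3 w.py; python3 -m inch '[[87,0,0,1,0],[87,0,0,1.5,0],[87,0,0,1.5,0]]' >/dev/null; python3 w.py
```

```text
t 7.95 jig mm [-88.6   5.3  -6.3] tooly-yaw in jig 90.03 F jig [-0.1 -0.4  0.2] open 1.0015158241572286
t 8.25 jig mm [-88.7   5.3  -7.9] tooly-yaw in jig 90.03 F jig [-0.2  0.3  0.7] open 0.997643131026733
```

```bash
cat > tip.py <<'E'
from h import *
from w import *
p,d,m=cap('side');P=pts(m,d);q=P-np.r_[O,0];x=q@ex*1e3;y=q@ey*1e3;z=P[...,2]*1e3
s,tp,R=where();t0=(tp-np.r_[O,0])@ex*1e3
k=(abs(x-t0)<25)&(y<-10)&(y>-90)&(p.max(2)<40)&(z>14)&(z<100)
for a in range(15,70,5):
    b=k&(z>=a)&(z<a+5)
    if b.sum(): print(a,b.sum(),'x',np.round(np.percentile(x[b],[5,50,95])),'y',np.round(np.percentile(y[b],[5,50,95])))
E
python3 tip.py
```

```text
t 8.3 jig mm [-88.7   5.3  -7.9] tooly-yaw in jig 90.03 F jig [-0.2  0.1  0.1] open 0.9972881378992207
25 2 x [-98. -97. -95.] y [-48. -47. -47.]
30 9 x [-95. -86. -81.] y [-51. -48. -46.]
35 16 x [-99. -91. -82.] y [-52. -48. -45.]
40 12 x [-98. -90. -84.] y [-51. -48. -45.]
45 5 x [-96. -88. -83.] y [-50. -49. -48.]
50 11 x [-98. -92. -84.] y [-51. -50. -48.]
55 9 x [-98. -89. -83.] y [-52. -51. -50.]
60 10 x [-100.  -91.  -83.] y [-55. -52. -50.]
65 9 x [-99. -90. -81.] y [-56. -53. -52.]
```

```bash
python3 -m inch '[[50,0,0,-10,0],[50,0,0,-18,0],[50,0,0,-18,0],[50,0,0,-18,0],[50,0,0,-18,0],[50,0,0,-18,0],[50,0,0,-18,0],[50,0,0,-18,0]]' >/dev/null; python3 tip.py;  python3 -m inch '[[50,0,0,2,0],[50,0,0,4,0],[50,0,0,4,0]]' >/dev/null; python3 w.py
```

```text
t 9.15 jig mm [-88.7   5.3   9.9] tooly-yaw in jig 90.03 F jig [ 0.3 -0.3 -0. ] open 0.5833975884318354
45 6 x [-97. -91. -88.] y [-31. -30. -29.]
50 16 x [-99. -92. -82.] y [-33. -30. -27.]
55 12 x [-97. -89. -82.] y [-32. -29. -28.]
60 10 x [-99. -87. -80.] y [-32. -31. -28.]
65 7 x [-100.  -91.  -83.] y [-33. -32. -31.]
t 9.45 jig mm [-89.    5.3   5.6] tooly-yaw in jig 90.03 F jig [-0.4  1.2 -0.8] open 0.5727870392723641
```

Run:
```python
from h import *
from w import *
p,d,m=cap('side','s5.png')
for k in (0,10,20,30,40):
    print(k,proj(m,np.r_[O,0]+(ex*-88.6+ey*-46+np.array([0,0,-4.3+k]))/1e3), proj(m,np.r_[O,0]+(ex*-89+ey*-27+np.array([0,0,5.6+k]))/1e3))
cv2.imwrite('pics/s5.png',cv2.resize(p[95:200,170:320,::-1],None,fx=5,fy=5,interpolation=cv2.INTER_CUBIC))
```

```text
0 [[232.12202266 178.97945983]] [[228.03988284 171.73172056]]
10 [[231.59892276 176.01763259]] [[227.49612174 168.73946063]]
20 [[231.07006813 173.02255823]] [[226.94640665 165.7137562 ]]
30 [[230.53536556 169.9936863 ]] [[226.39064163 162.65405633]]
40 [[229.99471984 166.93045442]] [[225.82872879 159.55979823]]
```

View pics/s5.png

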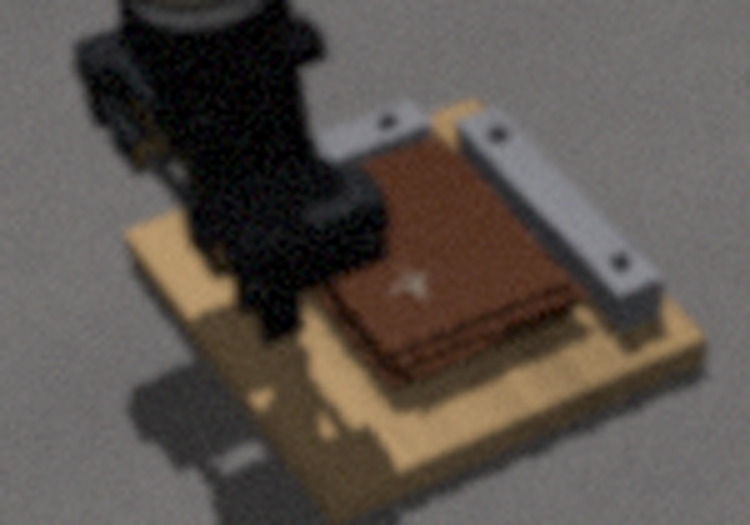

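```bash
python3 -m inch '[[50,0,0,3,0],[50,0,0,6,0],[50,0,0,9,0],[50,0,0,11,0],[50,0,0,12,0],[50,0,0,12,0]]' >/dev/null; python3 w.py;  python3 -m inch '[[50,0,0,1,0],[50,0,0,2,0],[50,0,0,3,0],[50,0,0,3,0]]' >/dev/null; python3 w.py; python3 -m inch '[[50,0,0,1,0],[50,0,0,2,0],[50,0,0,2,0]]' >/dev/null; python3 w.py
```

```text
t 10.1 jig mm [-89.1   5.3  -6.5] tooly-yaw in jig 90.03 F jig [-0.5 -0.6 -0.4] open 0.5773626984977589
t 10.5 jig mm [-89.2   5.3  -9.6] tooly-yaw in jig 90.02 F jig [-0.3  0.5  0.2] open 0.5722299449607425
t 10.8 jig mm [-89.3   5.3 -11.7] tooly-yaw in jig 90.03 F jig [-0.1 -0.  -0.3] open 0.573593889121586
```

```bash
python3 -m inch '[[50,0,0,1,0],[50,0,0,1.5,0],[50,0,0,1.5,0]]' >/dev/null; python3 w.py;  python3 -m inch '[[50,0,0,1,0],[50,0,0,1.5,0],[50,0,0,1.5,0]]' >/dev/null; python3 w.py;python3 tip.py
```

```text
t 11.1 jig mm [-89.4   5.3 -13.3] tooly-yaw in jig 90.03 F jig [0.7 0.1 0.4] open 0.5739020100562391
t 11.4 jig mm [-89.5   5.3 -14.9] tooly-yaw in jig 90.02 F jig [-0.  -0.3 -0.1] open 0.5753319470586924
t 11.45 jig mm [-89.5   5.3 -14.8] tooly-yaw in jig 90.03 F jig [0.  0.5 0.2] open 0.5720554883904002
15 1 x [-96. -96. -96.] y [-28. -28. -28.]
20 10 x [-96. -90. -83.] y [-33. -29. -26.]
25 9 x [-97. -88. -82.] y [-31. -29. -28.]
30 13 x [-98. -91. -83.] y [-31. -29. -28.]
35 10 x [-100.  -92.  -85.] y [-33. -31. -28.]
40 1 x [-102. -102. -102.] y [-31. -31. -31.]
```

Depth puts the tips at about z = 20 mm with the TCP at −15, so the fingers now overlap the whole stack height. I'll push along +x.

```bash
python3 -m inch '[[50,-8,0,0,0],[50,-14,0,0,0],[50,-20,0,0,0],[50,-25,0,0,0],[50,-29,0,0,0],[50,-32,0,0,0],[50,-35,0,0,0],[50,-35,0,0,0]]' >/dev/null; python3 w.py;  python3 -m inch '[[50,-1,0,0,0],[50,-2,0,0,0],[50,-3,0,0,0],[50,-3,0,0,0]]' >/dev/null; python3 w.py; python3 -m inch '[[50,-1,0,0,0],[50,-2,0,0,0],[50,-2,0,0,0]]' >/dev/null; python3 w.py
```

```text
t 12.25 jig mm [-56.6   5.7 -15.1] tooly-yaw in jig 90.03 F jig [-3.7 -0.4  5.1] open 0.5780676769987415
t 12.65 jig mm [-56.    5.9 -15.1] tooly-yaw in jig 90.03 F jig [-5.1 -0.3  6.1] open 0.5736698880264702
t 12.95 jig mm [-55.8   6.  -15. ] tooly-yaw in jig 90.03 F jig [-5.5 -0.8  6.7] open 0.5715111105383404
```

```bash
python3 -m inch '[[50,2,0,-2,0],[50,2,0,-4,0],[50,2,0,-4,0]]' >/dev/null; python3 w.py; python3 tip.py;  python3 -m inch '[[50,-1,0,0,0],[50,-2,0,0,0],[50,-3,0,0,0],[50,-4,0,0,0],[50,-4,0,0,0]]' >/dev/null; python3 w.py
```

```text
t 13.25 jig mm [-56.    5.9 -10.7] tooly-yaw in jig 90.03 F jig [0.1 0.4 0. ] open 0.5799082508990316
t 13.3 jig mm [-56.3   5.9 -10.8] tooly-yaw in jig 90.03 F jig [-0.8 -1.2 -0.6] open 0.5751081910235785
20 3 x [-61. -54. -47.] y [-28. -28. -28.]
25 17 x [-63. -51. -41.] y [-71. -30. -28.]
30 30 x [-65. -44. -37.] y [-78. -38. -27.]
35 40 x [-64. -43. -34.] y [-74. -54. -28.]
40 29 x [-62. -45. -36.] y [-70. -38. -28.]
45 2 x [-66. -62. -59.] y [-32. -31. -30.]
t 13.8 jig mm [-52.5   6.  -11.1] tooly-yaw in jig 90.03 F jig [-3.3 -0.5 -0.8] open 0.5785994891317008
```

```bash
python3 -m inch '[[50,-1,0,0,0],[50,-2,0,0,0],[50,-2,0,0,0]]' >/dev/null; python3 w.py; python3 -m inch '[[50,-1,0,0,0],[50,-2,0,0,0],[50,-2,0,0,0]]' >/dev/null; python3 w.py;  python3 -m inch '[[50,-1,0,0,0],[50,-2,0,0,0],[50,-2,0,0,0]]' >/dev/null; python3 w.py
```

```text
t 14.1 jig mm [-51.6   6.2 -11.3] tooly-yaw in jig 90.03 F jig [-6.2  0.   2.2] open 0.5749332367507468
t 14.4 jig mm [-51.8   6.3 -11.4] tooly-yaw in jig 90.04 F jig [-6.9 -1.3  4.3] open 0.5720675921206536
t 14.7 jig mm [-52.    6.3 -11.5] tooly-yaw in jig 90.05 F jig [-7.9 -0.5  4.6] open 0.5726932666530274
```

```bash
cat > gap.py <<'E'
from h import *
from w import *
p,d,m=cap('side'); np.savez('sN.npz',p=p)
def prof(P0,dirn,ss):
    W=np.array([P0+dirn*s/1e3 for s in ss]);uv=proj(m,W).astype(np.float32)
    c=cv2.remap(p,uv[:,:1],uv[:,1:],cv2.INTER_LINEAR)[:,0].astype(int); return [f'{int(s)}:{a[0]}/{a[2]}' for s,a in zip(ss,c)]
for y in (-55,-30,0,20): print('y',y,prof(np.r_[O,.042]+ey*y/1e3,ex,np.arange(42,66,2.)))
for x in (0,30): print('x',x,prof(np.r_[O,.042]+ex*x/1e3,ey,np.arange(60,90,2.)))
where()
E
python3 gap.py
```

```text
y -55 ['42:85/31', '44:86/36', '46:88/40', '48:90/40', '50:90/40', '52:88/39', '54:86/39', '56:88/48', '58:92/65', '60:100/91', '62:115/115', '64:126/130']
y -30 ['42:86/35', '44:86/37', '46:87/37', '48:83/33', '50:84/33', '52:86/34', '54:87/37', '56:89/47', '58:93/66', '60:102/92', '62:116/116', '64:128/133']
y 0 ['42:84/32', '44:85/35', '46:85/35', '48:85/36', '50:85/36', '52:85/35', '54:82/32', '56:82/45', '58:89/68', '60:102/95', '62:118/121', '64:130/136']
y 20 ['42:83/35', '44:84/34', '46:86/37', '48:86/37', '50:81/28', '52:82/30', '54:84/37', '56:84/48', '58:90/71', '60:103/97', '62:119/121', '64:126/133']
x 0 ['60:12/11', '62:14/11', '64:13/12', '66:12/11', '68:11/7', '70:9/8', '72:10/10', '74:11/11', '76:7/8', '78:4/5', '80:5/4', '82:10/8', '84:8/11', '86:4/8', '88:3/7']
x 30 ['60:79/34', '62:80/34', '64:80/34', '66:78/35', '68:79/37', '70:72/38', '72:63/40', '74:64/50', '76:67/62', '78:68/70', '80:78/81', '82:83/86', '84:80/81', '86:65/66', '88:51/52']
t 14.75 jig mm [-52.    6.3 -11.5] tooly-yaw in jig 90.05 F jig [-7.9 -1.6  3.9] open 0.5755467781680161
```

The board colour now runs right up to the far stop all along y, so the stack is flush there. I'll retreat, rotate 90° and go round to the right side for the y push.

```bash
python3 -m inch '[[50,6,0,0,0],[50,20,0,0,0],[50,20,0,-40,0],[50,20,-10,-80,0.15],[50,0,-60,-80,0.3],[50,-30,-110,-80,0.45],[50,-60,-122,-80,0.6],[50,-60,-122,-80,0.75]]' >/dev/null; python3 w.py; python3 -m inch '[[50,0,0,0,0.15],[50,0,0,0,0.3],[50,0,0,0,0.45],[50,0,0,0,0.6],[50,0,0,0,0.75],[50,0,0,0,0.84],[50,0,0,0,0.84]]' >/dev/null; python3 w.py 8 -110 -10.5
```

```text
t 15.55 jig mm [  20.  -121.9   67.7] tooly-yaw in jig 46.51 F jig [-0.3  0.7  0.1] open 0.5734752967786321
t 16.25 jig mm [  22.1 -122.6   68.2] tooly-yaw in jig -1.61 F jig [ 0.1 -0.3  0.6] open 0.5712415509186737
shift tool mm [ 12.5 -13.5  78.8]
```

```bash
python3 -m inch '[[50,6,-13.5,0,-0.028],[50,12,-13.5,20,-0.028],[50,12,-13.5,50,-0.028],[50,12,-13.5,70,-0.028],[50,12,-13.5,77,-0.028],[50,12,-13.5,79,-0.028],[50,12,-13.5,79,-0.028]]' >/dev/null; python3 w.py 8 -80 -10.5; python3 tip.py
```

```text
t 16.95 jig mm [   9.  -110.9  -10.2] tooly-yaw in jig 0.04 F jig [-0.1 -0.1  0.3] open 0.5766234626731477
shift tool mm [30.9 -1.   0.1]
t 17.0 jig mm [   9.2 -110.9   -9.8] tooly-yaw in jig 0.02 F jig [ 0.3 -0.   0.5] open 0.5739139122483815
25 3 x [18. 24. 29.] y [-78. -77. -76.]
30 7 x [14. 17. 30.] y [-80. -76. -74.]
35 2 x [28. 29. 31.] y [-76. -75. -75.]
40 1 x [23. 23. 23.] y [-79. -79. -79.]
```

```bash
python3 -m inch '[[50,7,0,0,0],[50,13,0,0,0],[50,18,0,0,0],[50,22,0,0,0],[50,26,0,0,0],[50,30,0,0,0],[50,33,0,0,0],[50,33,0,0,0]]' >/dev/null; python3 w.py;  python3 -m inch '[[50,1,0,0,0],[50,2,0,0,0],[50,3,0,0,0],[50,4,0,0,0],[50,4,0,0,0]]' >/dev/null; python3 w.py
```

```text
t 17.8 jig mm [  9.2 -77.4 -10. ] tooly-yaw in jig 0.03 F jig [ 0.3  0.1 -0.9] open 0.570955107486203
t 18.3 jig mm [  9.2 -73.4 -10.1] tooly-yaw in jig 0.03 F jig [ 0.2 -1.2  0.1] open 0.5769020315284195
```

```bash
python3 -m inch '[[50,1,0,0,0],[50,2,0,0,0],[50,2,0,0,0]]' >/dev/null; python3 w.py;  python3 -m inch '[[50,1,0,0,0],[50,2,0,0,0],[50,2,0,0,0]]' >/dev/null; python3 w.py;python3 -m inch '[[50,1,0,0,0],[50,2,0,0,0],[50,2,0,0,0]]' >/dev/null; python3 gap.py | tail -3
```

```text
t 18.6 jig mm [  9.2 -71.3 -10. ] tooly-yaw in jig 0.03 F jig [-0.9 -2.4  0.3] open 0.5772580795108909
t 18.9 jig mm [  9.3 -70.9 -10. ] tooly-yaw in jig 0.07 F jig [-0.8 -7.4  0.9] open 0.5736396040697767
x 0 ['60:39/42', '62:44/45', '64:51/43', '66:59/40', '68:68/37', '70:73/39', '72:78/41', '74:82/50', '76:89/68', '78:98/87', '80:110/106', '82:119/120', '84:126/130', '86:131/135', '88:132/137']
x 30 ['60:7/12', '62:4/4', '64:3/0', '66:5/3', '68:8/6', '70:8/6', '72:4/3', '74:4/3', '76:10/9', '78:16/14', '80:11/10', '82:5/3', '84:1/2', '86:1/2', '88:0/1']
t 19.25 jig mm [  9.3 -71.  -10. ] tooly-yaw in jig 0.11 F jig [-0.7 -9.4  0.3] open 0.5738166420938752
```

```bash
python3 -m inch '[[50,-6,0,0,0],[50,-20,0,0,0],[50,-20,0,-40,0],[50,-20,-20,-80,-0.15],[50,0,-60,-80,-0.3],[50,40,-95,-80,-0.45],[50,76,-97,-80,-0.6],[50,76,-97,-80,-0.75]]' >/dev/null; python3 w.py; python3 -m inch '[[50,0,0,0,-0.15],[50,0,0,0,-0.3],[50,0,0,0,-0.45],[50,0,0,0,-0.6],[50,0,0,0,-0.75],[50,0,0,0,-0.82],[50,0,0,0,-0.82]]' >/dev/null; python3 w.py -85 5 -10.2
```

```text
t 20.05 jig mm [-90.3   9.   70.4] tooly-yaw in jig 43.63 F jig [-0.1 -0.6 -1.2] open 0.5730835310192856
t 20.75 jig mm [-90.2   8.8  70.4] tooly-yaw in jig 90.58 F jig [-0.8 -0.6  0.2] open 0.5743014821587281
shift tool mm [-6.2 -3.3 80.5]
```

```bash
python3 -m inch '[[50,-2,-3,20,0.010],[50,-2,-3,50,0.010],[50,-2,-3,70,0.010],[50,-2,-3,78,0.010],[50,-4,-3,80.5,0.010],[50,-12,-3,80.5,0.010],[50,-20,-3,80.5,0.010],[50,-28,-3,80.5,0.010]]' >/dev/null; python3 w.py; python3 -m inch '[[50,-4,0,0,0],[50,-5,0,0,0],[50,-6,0,0,0],[50,-7,0,0,0],[50,-7,0,0,0]]' >/dev/null; python3 w.py
```

```text
t 21.55 jig mm [-61.1   5.4  -9.5] tooly-yaw in jig 89.99 F jig [ 0.3 -0.1 -0.8] open 0.5735505179300402
t 22.05 jig mm [-54.3   5.4  -9.5] tooly-yaw in jig 90.0 F jig [-0.2  0.2  0.3] open 0.5744644086317156
```

```bash
python3 -m inch '[[50,-1,0,0,0],[50,-2,0,0,0],[50,-3,0,0,0],[50,-3,0,0,0]]' >/dev/null; python3 w.py; python3 -m inch '[[50,-1,0,0,0],[50,-2,0,0,0],[50,-2,0,0,0]]' >/dev/null; python3 w.py; python3 -m inch '[[50,-1,0,0,0],[50,-1.5,0,0,0],[50,-1.5,0,0,0]]' >/dev/null; python3 w.py
```

```text
t 22.45 jig mm [-51.2   5.4  -9.6] tooly-yaw in jig 89.99 F jig [-0.6  0.7  0.1] open 0.5740409928863133
t 22.75 jig mm [-51.2   5.6  -9.8] tooly-yaw in jig 90.0 F jig [-4.3  0.1  1.5] open 0.5773955611194349
t 23.05 jig mm [-51.3   5.7 -10. ] tooly-yaw in jig 90.01 F jig [-5.  -0.6  2.3] open 0.5735506624600639
```

```bash
python3 -m inch '[[50,10,0,0,0],[50,20,0,-30,0],[87,20,-20,-80,0],[87,20,-20,-130,0],[87,14,-20,-180,0],[87,9,-20,-200,0],[87,9,-20,-200,0]]' >/dev/null
python3 - <<'E'
from w import *
where()
p,d,m=cap('wrist'); np.savez('w2.npz',p=p,d=d,K=m['intrinsics'],D=m['dist'],T=m['camera_from_world'])
cv2.imwrite('pics/w3.png',cv2.resize(p[100:270,210:440,::-1],None,fx=3.4,fy=3.4,interpolation=cv2.INTER_CUBIC))
E
```

```text
t 23.75 jig mm [-51.7 -13.7 195. ] tooly-yaw in jig 90.01 F jig [ 0.3 -1.2 -0.3] open 0.9350489599853121
```

View pics/w3.png

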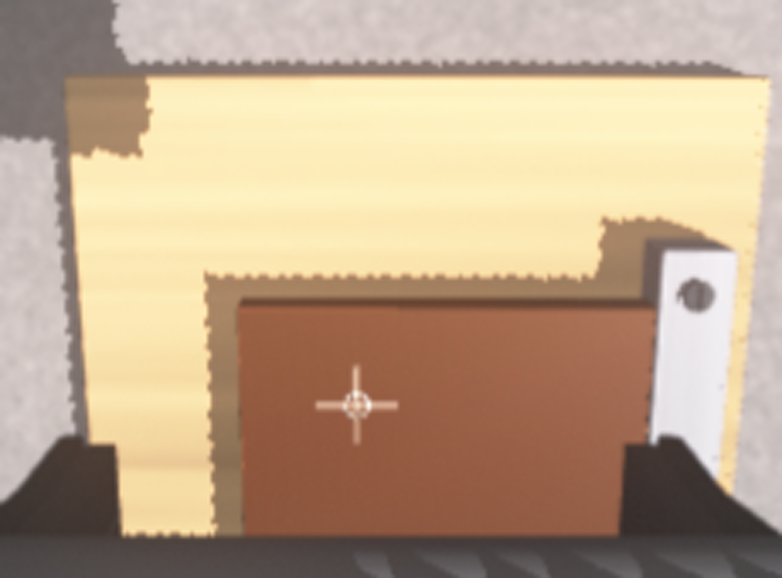

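The stack is square: no lower boards show past the near or right edges, and the left edge sits on the left stop. The cross is at crop (357,405). Next I'll compute the shift to a viewing position over the punch.

```bash
cat > t.py <<'E'
from h import *
from w import where
import sys
s,p,R=where(); print('tcp',np.round(p*1e3,1)); print('shift',np.round(R.T@(np.array(list(map(float,sys.argv[1:4])))-p*1e3),1))
E
python3 t.py 605 -130 200
python3 - <<'E'
from j import load
from h import *
p,d,m=load('w2.npz')
g=cv2.cvtColor(p,cv2.COLOR_RGB2GRAY).astype(float); S=cv2.cvtColor(p,cv2.COLOR_RGB2HSV)[...,1]
r=np.zeros(g.shape);u,v=315,219
w=np.clip(g[v-14:v+15,u-15:u+16]-135,0,None);print(w.max(),np.median(g[v-14:v+15,u-15:u+16]))
# line positions: row/col profile
rows=w.sum(1);cols=w.sum(0);yy=v-14+np.argmax(rows);xx=u-15+np.argmax(cols)
cy=(rows[yy-(v-14)-1:yy-(v-14)+2]@np.arange(yy-1,yy+2))/rows[yy-(v-14)-1:yy-(v-14)+2].sum()
cx=(cols[xx-(u-15)-1:xx-(u-15)+2]@np.arange(xx-1,xx+2))/cols[xx-(u-15)-1:xx-(u-15)+2].sum()
W=ray(m,[(cx,cy)],.042)[0]; print('cross px',cx,cy,'world',W)
z=np.load('jig.npz');t=np.radians(z['yaw']);ex=np.array([np.cos(t),np.sin(t)]);ey=np.array([-ex[1],ex[0]])
print('pred from jig',z['O']-.006*ex-.02*ey)
E
```

```text
t 23.8 jig mm [-54.3 -13.3 192.4] tooly-yaw in jig 90.01 F jig [-0.6  0.5  0.3] open 0.9579428612508789
tcp [485.1 167.9 192.4]
shift [ -32.4 -319.5   -5.4]
111.0 108.0
cross px 314.1994845360825 218.7373503283121 world [0.53405273 0.17533648 0.042     ]
pred from jig [0.53336185 0.17485438]
```

```bash
python3 -m inch '[[25,-32,-320,-5,0],[25,-32,-320,-5,0],[25,-32,-320,-5,0],[25,-32,-320,-5,0],[25,-32,-320,-5,0],[25,-32,-320,-5,0],[25,-32,-320,-5,0],[25,-32,-320,-5,0]]'; python3 t.py 605 -130 200
python3 - <<'E'
from w import *
s,tp,R=where()
p,d,m=cap('wrist'); np.savez('w4.npz',p=p,d=d,K=m['intrinsics'],D=m['dist'],T=m['camera_from_world'])
q,dq,mq=cap('side'); P=pts(mq,dq)
k=(np.hypot(P[...,0]-tp[0],P[...,1]-tp[1])<.045)&(P[...,2]>.1)
z=P[...,2][k]*1e3
print('finger z rel TCP pct', np.round(np.percentile(z,[0,1,3,10,50])-tp[2]*1e3,1), len(z), 'proj tcp',proj(mq,tp))
a=np.vstack([p, np.pad(q[100:300,150:470],((0,0),(0,320),(0,0)))])
cv2.imwrite('pics/w5.png',a[:,:,::-1])
E
```

```text
time_s: 24.6
position: [0.6052, -0.1342, 0.1971]
tcp_rot: [[-0.962, -0.274, -0.008], [-0.274, 0.962, -0.01], [0.01, -0.008, -1.0]]
force: [-1.5, -0.1, -0.2]
opening: 0.355
t 24.6 jig mm [ -22.7 -336.8  197.1] tooly-yaw in jig 89.76 F jig [-1.5  0.3 -0.2] open 0.35513956989229495
tcp [ 605.2 -134.2  197.1]
shift [-0.9  4.  -3. ]
t 24.6 jig mm [ -22.7 -336.8  197.1] tooly-yaw in jig 89.76 F jig [-1.5  0.3 -0.2] open 0.35513956989229495
finger z rel TCP pct [ 32.4  36.6  46.  119.3 215.8] 3552 proj tcp [[317.95420301 176.5372229 ]]
```

View pics/w5.png

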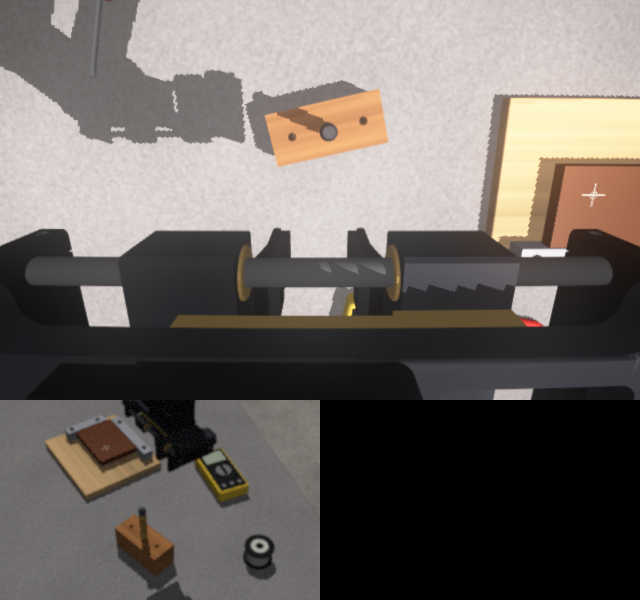

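The wrist view shows the punch top at (328,131) and the two empty holes at (292,136) and (363,120). It's a linear gripper with its real fingertips about 33–35 mm short of the reported TCP. That matches the depth reading and the earlier push over the boards. Next I'll work out the punch position and grip height.

```bash
python3 - <<'E'
from j import load
from h import *
p,d,m=load('w4.npz')
g=cv2.cvtColor(p,cv2.COLOR_RGB2GRAY)
hs=ray(m,[(292,136.5),(363,120.5)],.056)
print('holes',hs,'mid',hs.mean(0),np.linalg.norm(hs[0]-hs[1]))
print('top@.139',ray(m,[(328.5,131.5)],.139))
P=pts(m,d); roi=P[110:155,305:350]; k=roi[...,2]>.125; print('depth top',k.sum(),np.median(roi[k],0), roi[k][:,2].max())
v,u=np.nonzero(k); print('px centroid',305+u.mean(),110+v.mean(), 'ray',ray(m,[(305+u.mean(),110+v.mean())],.139))
print('d around meas: TCP depth finger', )
# finger tip depth from wrist: pixel on far end of right finger
Q=(P.reshape(-1,3)).reshape(P.shape)[228:240,262:375]; kk=(Q[...,2]>.15)&(Q[...,2]<.4); print('wrist finger z min pct',np.percentile(Q[kk][:,2],[1,5,20,50]))
E
python3 t.py 552 -145 150
```

```text
holes [[ 0.56598262 -0.17500304  0.056     ]
 [ 0.53013905 -0.10862957  0.056     ]] mid [ 0.54806084 -0.14181631  0.056     ] 0.07543341430204122
top@.139 [[ 0.54768844 -0.14252645  0.139     ]]
depth top 280 [ 0.54791066 -0.14266681  0.13748781] 0.39265925454640627
px centroid 328.51785714285717 132.18571428571428 ray [[ 0.54819149 -0.14236476  0.139     ]]
d around meas: TCP depth finger
wrist finger z min pct [0.23004016 0.23089619 0.23372066 0.2378631 ]
t 24.7 jig mm [ -23.4 -332.4  197.3] tooly-yaw in jig 89.94 F jig [-0.1  0.7  0.4] open 0.3127481226613145
tcp [ 603.3 -130.1  197.3]
shift [52.9  0.1 48. ]
```

```bash
python3 t.py 548 -142.2 150; python3 -m inch '[[50,56,-2,10,0],[50,56,-2,47,0],[50,56,-2,47,0],[50,56,-2,47,0],[50,56,-2,47,0]]'; python3 t.py 548 -142.2 44
```

```text
t 24.7 jig mm [ -23.4 -332.4  197.3] tooly-yaw in jig 89.94 F jig [-0.1  0.7  0.4] open 0.3127481226613145
tcp [ 603.3 -130.1  197.3]
shift [55.9  3.9 48. ]
time_s: 25.2
position: [0.5514, -0.1474, 0.1523]
tcp_rot: [[-0.961, -0.278, -0.007], [-0.278, 0.961, -0.009], [0.009, -0.006, -1.0]]
force: [0.1, -0.4, 0.2]
opening: 0.568
t 25.2 jig mm [ -78.1 -334.6  152.3] tooly-yaw in jig 90.03 F jig [-0.  -0.4  0.2] open 0.5683274701867213
tcp [ 551.4 -147.4  152.3]
shift [  0.8   6.6 108.3]
```

```bash
python3 -m inch '[[50,1,6,0,0],[50,1,6,0,0],[50,1,6,25,0],[50,1,6,50,0],[50,1,6,75,0],[50,1,6,95,0],[50,1,6,103,0],[50,1,6,103,0]]'; python3 t.py 547.6 -142.7 44
```

```text
time_s: 26.0
position: [0.5478, -0.1424, 0.0486]
tcp_rot: [[-0.96, -0.278, -0.009], [-0.278, 0.96, -0.008], [0.011, -0.005, -1.0]]
force: [-0.6, -0.3, -1.4]
opening: 0.573
t 26.0 jig mm [ -80.2 -328.8   48.6] tooly-yaw in jig 90.05 F jig [-0.6 -0.2 -1.4] open 0.5734112227743327
tcp [ 547.8 -142.4   48.6]
shift [ 0.2 -0.2  4.6]
```

```bash
python3 -m inch '[[50,0,0,3,0],[50,0,0,4.5,0],[40,0,0,4.5,0],[28,0,0,4.5,0],[18,0,0,4.5,0],[5,0,0,4.5,0],[5,0,0,4.5,0],[5,0,0,4.5,0]]'; python3 -m inch '[[5,0,0,0,0],[5,0,0,0,0],[5,0,0,0,0]]'
```

```text
time_s: 26.8
position: [0.5478, -0.1425, 0.0442]
tcp_rot: [[-0.96, -0.278, -0.008], [-0.278, 0.96, -0.008], [0.01, -0.005, -1.0]]
force: [-0.0, 0.7, 0.8]
opening: 0.163
time_s: 27.1
position: [0.5478, -0.1425, 0.0442]
tcp_rot: [[-0.96, -0.278, -0.008], [-0.278, 0.96, -0.008], [0.01, -0.005, -1.0]]
force: [-0.2, 0.7, 0.2]
opening: 0.16
```

```bash
python3 -m inch '[[5,0,0,-10,0],[5,0.3,0,-30,0],[5,0.6,-0.3,-60,0],[5,1,-0.5,-90,0],[5,1,-0.5,-105,0],[5,1,-0.5,-105,0],[5,1,-0.5,-105,0]]'
python3 - <<'E'
from h import *
from w import *
s,p,R=where()
p2,d,m=cap('side'); P=pts(m,d); q=P-(p+np.array([0,0,0]))
k=(np.hypot(q[...,0],q[...,1])<.03)&(P[...,2]>.075)&(P[...,2]<p[2]+.03)
print('things below tips: n',k.sum(),'z range',P[...,2][k].min() if k.any() else None, 'xy vs tcp',np.median(q[k],0) if k.any() else None)
# axis centroids by height
for a in np.arange(.08,.18,.01):
    b=k&(P[...,2]>=a)&(P[...,2]<a+.01)
    if b.sum(): print(round(a,2),b.sum(),np.round(np.median(P[b],0)*1e3,1))
x,y=map(int,proj(m,p)[0]); np.savez('s6.npz',p=p2)
cv2.imwrite('pics/s6.png',cv2.resize(p2[max(0,y-60):y+70,x-60:x+60,::-1],None,fx=4,fy=4,interpolation=cv2.INTER_CUBIC)); print(x,y)
E
python3 t.py 533.7 175.1 150
```

```text
time_s: 27.8
position: [0.5475, -0.1422, 0.1493]
tcp_rot: [[-0.96, -0.278, -0.009], [-0.278, 0.96, -0.008], [0.01, -0.005, -1.0]]
force: [-0.5, 0.2, -1.5]
opening: 0.169
t 27.8 jig mm [ -80.4 -328.6  149.3] tooly-yaw in jig 90.05 F jig [-0.4  0.3 -1.5] open 0.16942328963290854
things below tips: n 92 z range 0.11212423328399333 xy vs tcp [-0.00136104 -0.00472284  0.00205832]
0.11 5 [ 547.4 -144.4  117.4]
0.12 6 [ 546.6 -146.2  126.3]
0.13 11 [ 547.8 -146.8  135.8]
0.14 20 [ 546.2 -146.5  145.4]
0.15 13 [ 546.4 -146.9  153.8]
0.16 30 [ 546.2 -149.6  164.8]
0.17 7 [ 540.4 -146.4  173.1]
290 203
t 27.85 jig mm [ -80.8 -328.2  148.6] tooly-yaw in jig 90.05 F jig [ 0.1 -0.5 -1.3] open 0.16999670577325732
tcp [ 547.  -142.   148.6]
shift [-75.4 308.3  -3.7]
```

```bash
python3 -m inch '[[5,-75,308,0,0],[5,-75,308,0,0],[5,-75,308,0,0],[5,-75,308,0,0],[5,-75,308,0,0],[5,-75,308,0,0],[5,-75,308,0,0],[5,-75,308,0,0]]'; python3 t.py 533.5 174.8 98; python3 -c "
from h import *
s=bot.read_state();p=np.array(s['position'])
for n in('wrist','scene','side'):print(n,proj(vision.camera_model(n),np.array([p,p-[0,0,.036]])).tolist())"
```

```text
time_s: 28.65
position: [0.5315, 0.1774, 0.1447]
tcp_rot: [[-0.959, -0.283, -0.013], [-0.283, 0.959, -0.007], [0.015, -0.003, -1.0]]
force: [0.9, -0.8, -1.6]
opening: 0.164
t 28.65 jig mm [ -7.1 -17.  144.7] tooly-yaw in jig 90.31 F jig [ 0.6 -1.  -1.6] open 0.1638331576193574
tcp [531.5 177.4 144.7]
shift [-1.9 -2.9 46.7]
wrist [[318.0055816467113, 225.63500200363086], [318.255410123725, 210.17313081886277]]
scene [[437.86717136902723, 146.8699669276924], [435.4076551335428, 159.30645096705086]]
side [[249.7715841358537, 112.77668775759716], [251.32311971506107, 124.99857496787924]]
```

```bash
python3 -m inch '[[5,-2,-3,0,0],[5,-2,-3,15,-0.004],[5,-2,-3,35,-0.004],[5,-2,-3,48,-0.004],[5,-2,-3,52,-0.004],[5,-2,-3,52,-0.004]]'; python3 t.py 533.5 174.8 90;  python3 - <<'E'
from h import *
p,d,m=cap('wrist');np.savez('w6.npz',p=p,d=d,K=m['intrinsics'],D=m['dist'],T=m['camera_from_world'])
a=cv2.resize(p[170:245,270:370,::-1],None,fx=5,fy=5,interpolation=cv2.INTER_CUBIC)
q,_,_=cap('side'); b=cv2.resize(q[90:170,215:295,::-1],None,fx=4.6875,fy=4.6875,interpolation=cv2.INTER_CUBIC)[:375]
r,_,_=cap('scene'); np.savez('sc6.npz',r=r,q=q)
print(a.shape,b.shape); cv2.imwrite('pics/w7.png',np.hstack([a[:,60:440],b]))
E
```

```text
time_s: 29.25
position: [0.5333, 0.1738, 0.0919]
tcp_rot: [[-0.958, -0.285, -0.015], [-0.285, 0.958, -0.008], [0.017, -0.003, -1.0]]
force: [0.6, -0.9, -0.5]
opening: 0.164
t 29.25 jig mm [ -6.4 -21.   91.9] tooly-yaw in jig 90.47 F jig [ 0.3 -1.  -0.5] open 0.16411231316541208
tcp [533.3 173.8  91.9]
shift [-0.5  0.9  1.9]
(375, 500, 3) (375, 375, 3)
```

View pics/w7.png

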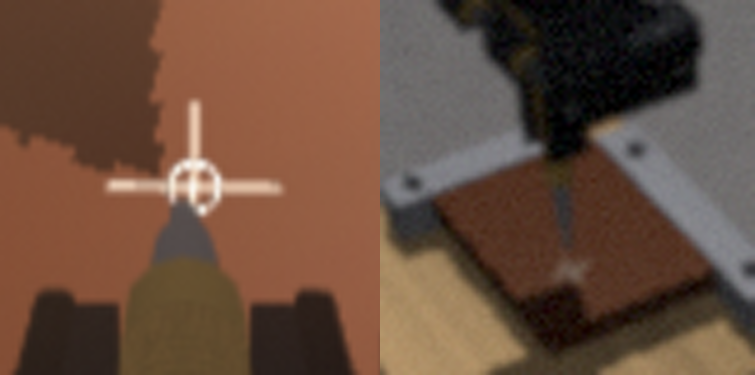

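In the wrist view the point is at crop (183,202) and the cross at (194,187), so it's a couple of mm off. The side view shows the punch upright just above the cross. I'll compute the correction.

Run:
```python
from j import load
from h import *
p,d,m=load('w6.npz')
f=lambda u,v:((u+60+.5)/5-.5+270,(v+.5)/5-.5+170)
c=ray(m,[f(194,187)],.042)[0]
for z in (.053,.0557,.058):
    a=ray(m,[f(183,201)],z)[0]; print(z,'point',a,'cross',c,'move world mm',(c-a)[:2]*1e3)
s=bot.read_state();R=np.array(s['tcp_rot']);a=ray(m,[f(183,201)],.0557)[0]
print('tool shift',R.T@np.r_[(c-a)[:2]*1e3,0],s['force'],s['tcp_rot'][:,2],s['position'])
```

```text
0.053 point [0.53372381 0.17386065 0.053     ] cross [0.53401991 0.17574581 0.042     ] move world mm [0.29610857 1.88515698]
0.0557 point [0.53297511 0.17365045 0.0557    ] cross [0.53401991 0.17574581 0.042     ] move world mm [1.0448022  2.09535827]
0.058 point [0.53233734 0.17347139 0.058     ] cross [0.53401991 0.17574581 0.042     ] move world mm [1.68257825 2.27441863]
tool shift [-1.60059825  1.70864472 -0.02750228] [-0.1430452  -0.01427146 -1.75980394] [-0.01196501 -0.00715926 -0.99990279] [0.53436784 0.17454804 0.09334316]
```

```bash
cat > tipd.py <<'E'
from h import *
from w import where
s,tp,R=where(); print('tcp',np.round(tp*1e3,1),'z',np.round(R[:,2],4))
p,d,m=cap('wrist')
zp=tp[2]-.0362
hsv=cv2.cvtColor(p,cv2.COLOR_RGB2HSV).astype(int); S=hsv[...,1]; V=hsv[...,2]
u0,v0=np.round(proj(m,tp-[0,0,.0362])[0]).astype(int); print('pred tip px',proj(m,tp-[0,0,.0362])[0])
for v in range(v0-6,v0+6): print(v,' '.join(f'{S[v,u]}/{V[v,u]}' for u in range(u0-5,u0+6)))
cr=proj(m,[.534,.1757,.042])[0]; print('u0',u0,'cross pred px',cr)
E
python3 t.py 534.2 175.8 92
```

```text
t 29.4 jig mm [ -5.1 -20.6  93.3] tooly-yaw in jig 90.52 F jig [-0.1  0.  -1.8] open 0.16197154305540165
tcp [534.4 174.5  93.3]
shift [-0.2  1.3  1.3]
```

```bash
python3 -m inch '[[5,-0.2,1.3,2,-0.005],[5,-0.2,1.3,4,-0.009],[5,-0.2,1.3,5,-0.009],[5,-0.2,1.3,5,-0.009],[5,-0.2,1.3,5,-0.009]]'; python3 tipd.py
```

```text
time_s: 29.9
position: [0.5341, 0.1759, 0.0883]
tcp_rot: [[-0.955, -0.295, -0.012], [-0.295, 0.956, -0.007], [0.014, -0.003, -1.0]]
force: [-0.2, -0.4, -1.1]
opening: 0.163
t 29.9 jig mm [ -5.  -19.2  88.3] tooly-yaw in jig 91.04 F jig [-0.3 -0.3 -1.1] open 0.16303111439968346
tcp [534.1 175.9  88.3] z [-0.012  -0.0072 -0.9999]
pred tip px [318.27273673 210.0228452 ]
204 57/138 46/193 100/161 133/148 92/174 42/239 88/196 126/154 97/163 42/206 14/241
205 43/200 51/213 91/180 101/176 79/197 33/243 73/218 98/180 95/177 49/205 4/251
206 21/243 42/233 58/227 59/226 49/233 18/250 38/239 57/228 57/227 40/235 7/250
207 32/233 45/229 65/216 66/215 56/225 23/248 49/230 65/215 65/216 45/227 9/250
208 53/179 14/236 75/176 116/154 86/178 41/239 84/195 114/157 107/157 58/192 14/245
209 69/160 16/234 51/212 88/150 89/154 48/217 83/157 123/143 84/160 49/215 48/214
210 123/147 71/182 51/216 27/196 53/129 38/148 55/111 74/134 53/182 59/203 103/159
211 145/141 124/148 77/170 21/180 26/106 27/94 28/90 43/113 54/160 108/153 140/144
212 146/140 144/140 126/138 45/108 26/87 27/85 27/86 36/92 84/115 138/139 145/142
213 146/140 146/138 134/131 54/90 25/82 28/83 25/83 30/85 75/99 139/136 145/142
214 147/139 140/135 111/115 42/85 25/81 25/82 25/82 31/83 53/91 117/120 141/139
215 141/136 115/115 61/92 34/83 28/82 28/83 25/82 25/81 34/83 72/96 123/124
u0 318 cross pred px [318.15988209 206.28135307]
```

The point is over the ring centre to within about 0.5 mm. Lowering onto the cross in steps while watching the force.

```bash
python3 -m inch '[[5,0,0,2,0],[5,0,0,4,0],[5,-0.1,0,6,0],[5,-0.1,0,7.5,0],[5,-0.1,0,8.5,0],[5,-0.1,0,8.5,0]]' >/dev/null; python3 t.py 534.1 175.8 77; python3 tipd.py | sed -n 3,20p
```

```text
t 30.55 jig mm [ -5.2 -19.3  79.6] tooly-yaw in jig 91.04 F jig [ 0.2 -0.2 -0.7] open 0.16437066655541105
tcp [534.  175.8  79.6]
shift [-0.2 -0.   2.6]
pred tip px [318.28794877 210.03097552]
204 147/78 134/80 109/89 82/106 51/141 45/158 50/144 69/115 108/92 139/92 145/118
205 132/81 82/100 56/128 71/115 52/138 44/155 52/141 69/119 72/114 94/100 135/100
206 90/94 51/134 54/128 92/97 88/99 58/133 86/107 100/94 73/112 67/121 96/112
207 58/119 53/131 93/93 129/81 101/91 61/130 97/100 131/82 107/88 68/116 61/142
208 34/159 63/110 101/91 103/89 87/97 59/129 91/101 111/87 106/87 79/107 56/160
209 32/176 43/135 52/128 54/128 51/120 45/124 55/107 53/124 52/128 52/143 44/195
210 42/177 51/135 60/128 61/134 36/113 29/105 33/100 44/121 57/129 63/163 40/221
211 62/178 62/165 103/126 87/109 34/90 23/87 27/86 45/91 90/110 72/166 37/229
212 67/179 17/234 60/171 57/99 27/84 24/84 27/84 36/86 62/116 51/195 55/214
213 80/163 17/229 20/229 27/115 25/82 25/82 25/81 28/83 48/116 57/203 95/170
214 130/141 64/164 24/210 26/109 25/81 28/82 25/81 25/81 45/101 73/158 127/145
215 143/134 100/117 37/111 27/85 22/81 25/82 22/81 26/80 33/84 68/101 122/125
u0 318 cross pred px [318.15173511 209.51399076]
```

```bash
python3 -m inch '[[5,0,0,1,0],[5,0,0,2,0],[5,0,0,3,0],[5,-0.1,0,4,0],[5,-0.1,0,4,0],[5,-0.1,0,4,0]]' >/dev/null; for i in 1 2 3; do python3 t.py 534.1 175.8 72.2; python3 -m inch '[[5,0,0,0,0]]'>/dev/null; done
```

```text
t 31.2 jig mm [ -4.9 -19.3  75.9] tooly-yaw in jig 91.04 F jig [-0.6 -0.   1.1] open 0.16408146279942307
tcp [534.3 175.8  75.9]
shift [0.1 0.  3.7]
t 31.3 jig mm [ -4.8 -19.3  76. ] tooly-yaw in jig 91.04 F jig [0.1 0.3 0.7] open 0.1658295444772439
tcp [534.3 175.8  76. ]
shift [0.1 0.  3.8]
t 31.4 jig mm [ -4.8 -19.3  76.1] tooly-yaw in jig 91.04 F jig [-0.2  0.2  1.7] open 0.1639994841698098
tcp [534.3 175.9  76.1]
shift [0.2 0.  3.9]
```

```bash
python3 -m inch '[[5,0.1,0,1,0],[5,0.1,0,2,0],[5,0.1,0,3,0],[5,0.1,0,3.9,0],[5,0.1,0,3.9,0],[5,0.1,0,3.9,0]]' >/dev/null
python3 - <<'E'
from h import *
from w import where
where()
F=[]
for i in range(6):
    cap('scene'); s=bot.read_state(); F.append(s['force'][2])
print(np.round(F,1),np.mean(F)); where()
E
python3 t.py 534.1 175.8 72.2; python3 gap.py; python3 tipd.py
```

```text
t 32.1 jig mm [ -4.9 -19.3  72.4] tooly-yaw in jig 91.04 F jig [-0.8  1.   3.8] open 0.16059694290475898
[3.3 2.4 3.2 2.9 3.6 2.4] 2.965829377044114
t 32.4 jig mm [ -4.9 -19.3  72.3] tooly-yaw in jig 91.04 F jig [0.5 0.4 2.4] open 0.1637601947808371
t 32.4 jig mm [ -4.9 -19.3  72.3] tooly-yaw in jig 91.04 F jig [0.5 0.4 2.4] open 0.1637601947808371
tcp [534.2 175.8  72.3]
shift [0.1 0.  0.2]
y -55 ['42:87/38', '44:88/39', '46:86/37', '48:85/34', '50:86/35', '52:84/34', '54:84/37', '56:84/46', '58:89/65', '60:99/91', '62:113/113', '64:124/128']
y -30 ['42:84/33', '44:84/32', '46:84/34', '48:86/36', '50:87/37', '52:86/37', '54:87/36', '56:91/47', '58:98/68', '60:105/91', '62:116/115', '64:127/133']
y 0 ['42:83/31', '44:84/34', '46:84/36', '48:84/35', '50:84/32', '52:84/32', '54:84/34', '56:86/49', '58:91/70', '60:102/96', '62:117/119', '64:126/133']
y 20 ['42:85/37', '44:85/35', '46:83/32', '48:84/33', '50:84/36', '52:82/34', '54:82/37', '56:81/45', '58:89/70', '60:103/97', '62:119/120', '64:129/134']
x 0 ['60:83/33', '62:82/34', '64:82/34', '66:83/33', '68:83/34', '70:82/36', '72:81/3
[... 875 characters left out ...]
39 59/126 57/120 53/130 84/100 129/81
208 89/92 49/135 51/141 79/107 83/98 59/126 82/106 74/104 56/128 64/120 83/98
209 64/116 48/138 79/103 121/82 99/90 60/128 94/100 124/82 99/90 67/114 53/129
210 45/148 61/112 108/85 121/82 96/90 60/128 96/98 128/80 120/81 89/95 53/129
211 39/168 61/122 71/112 70/109 67/95 51/109 72/92 75/95 74/104 70/110 53/125
212 40/165 64/124 68/116 55/112 39/92 29/87 39/85 48/96 58/110 61/121 47/135
213 42/176 47/129 77/93 43/89 28/83 25/81 25/81 33/84 64/91 70/109 47/142
214 42/181 13/218 36/113 32/80 22/80 25/81 25/81 29/80 52/83 51/120 35/199
215 67/156 14/207 27/112 26/80 22/80 22/81 22/80 22/80 34/83 40/115 40/189
u0 318 cross pred px [318.21692622 211.91620614]
```

```bash
python3 -c "
from rig import bot
bot.hand_in(); print(bot.read_state()['time_s'])"
```

```text
the job is handed in; nothing more can be done
the job is handed in; nothing more can be done
```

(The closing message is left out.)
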